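# Open the bolted stock cabinet

### The arm

A 6-joint arm with a two-finger parallel gripper is mounted at the origin on the work surface. World frame = base frame: x ahead of the robot, y to its left, z up, the work surface at z = 0. Lengths are in m, angles in rad, forces in N, time in s.
With the tool pointing down it reaches from about 0.3 to 0.85 m from the base axis. Payload 4.2 kg.
Tool frame: the origin (TCP) lies between the finger pads; the fingertips stand 25 mm ahead of it and the grasp point (between the pads) lies 6 mm ahead of it; z points along the fingers, y is the line along which they close (so a half turn about z gives the same grasp; the last joint's range is limited). The gripper opens to 91 mm and grips with 3 to 60 N. Pads are 32 mm wide; open, the fingers measure 118 mm over their backs; the gripper's body (76 mm by 178 mm) begins 60 mm behind the grasp point.
Start: joints at [-1.272, 0.32, 1.565, -0, 1.257, -0.02], TCP at [0.18, -0.546, 0.239] pointing down, gripper open.
Joint ranges: [-3.11, 3.11], [-0.84, 2.01], [0.21, 2.61], [-1.34, 4.49], [0.05, 2.63], [-2.56, 2.56]. Speed limits (rad/s): [2.57, 2.57, 3.14, 3.14, 3.14, 3.14].

### API

Orientations are given as [roll, pitch, yaw] about the fixed x, y, z axes, in that order (R = Rz(yaw) Ry(pitch) Rx(roll)).
In Python, from workcell import r, imaging gives the robot as it stands.
- The arm moves only by the tool servo_tool, never from a script. Its argument "series" is a list of rows, each an object of numbers: "x", "y", "z": the shift along the tool's x, y, z in units of 0.025 m (1.0 is 0.025 m); "wx", "wy", "wz": the turn, a rotation vector about the tool's x, y, z in units of 0.08 rad (1.0 is 0.08 rad); "claw": the gripper's target within -1 to 1 (shut at 1, half-way at 0, fully open at -1). A call has 1 to 10 rows; each row shifts and turns the commanded pose from where the row before left it, along the tool's axes as they then stand; what a row does not reach is not made up. A row lasts 1/12 s, in which the tool goes at most 41.7 mm and 7.16 degrees, less where a joint would pass 70% of its speed; a pose out of reach is approached as far as the arm can. A call with a number of a shift or a turn outside -1 to 1 is refused whole. A call with a gripper value outside its range is refused whole. The fingers move at their own pace and stop on an object; "newtons" is the grip in N (left out, the last holds). Time passes only in rows, so rows that do not move let the fingers close. It gives the time, the measured TCP pose, the force, the opening and the grip force at its end, in the units of the state.
- r.observe(): the state, without advancing time (a new reading comes with each control period).
- imaging.read_camera(name): name is "scene" or "top" or "wrist"; returns a dict with "pixels" (480x640x3 uint8, red, green, blue), "z_map" (480x640 float32, m along the optical axis (not along the pixel's ray), 0 where there is no reading), "fx", "fy", "cx", "cy" (pixels), "k1" (the pictures are not rectified: a ray, as slopes to the right and down, at radius r is drawn at 1 + k1 r^2 times it, then the intrinsics apply), "pose" (4x4, takes a point from camera to world coordinates); the wrist camera has in their place "mount" (4x4, takes a point from camera to tool coordinates, whose origin is the TCP and whose axes are the flange's). Camera axes: x right, y down, z forward; pixel columns grow to the right and rows downward; lengths in m; the calibration is good to about 2 mm. A picture is of the moment at which its call begins: read the wrist's pose just before it.
- r.finish_job(): hands the job in; it is judged then, once.
The state is a dict: "time_s": time; "joints": joint angles; "qd": joint speeds; "joint_efforts": joint torques, N m; "eef_pos": TCP position; "orientation": TCP orientation; "wrist_force": force on the tool from outside, world axes, zero at the start; "moment": the same for the moment, N m; "grip_width": opening from 0.0 (shut) to 1.0 (fully open); "gripper_force": force on a finger pad.
Only numpy, scipy, OpenCV 4.12 (cv2) and the standard library are available. Lean on these libraries where they do the work, as an engineer would, in place of code of your own. Each camera call takes 0.05 s, during which the arm holds its last target. There are 200 camera calls.

### The job

The long bars in the green cabinet have to come out, so open it up: draw back the bolt on its roof, swing the left leaf open first, and only when that one is well open swing the overlapped right leaf open too. Leave both leaves standing square to the cabinet or wider, the bolt still drawn, and do not disturb the other things on the bench and on the cabinet.

Things in the scene. Friction and masses are not known exactly. Their poses are not given: they have to be found in the camera images.
- cabinet: green steel cabinet, 200 deep x 380 wide x 220 mm high, fixed; its place and turn vary. Origin: centre of its underside; own x from the doors to the back wall, own y along the front towards the left leaf (left as seen from the robot), z up. The closed leaves cover the front: outer faces 114 mm in front of the origin, tops flush with the roof
- bolt (a joint): barrel bolt on the roof, along the front, 59 mm behind the leaves' outer faces: distance drawn back, m. 0 = shot (its rod stands in front of a steel stud on the left leaf and locks it), 0.07 = fully drawn, towards the right (cabinet -y). The leaf is free from about 0.04. About 2 N of friction; stays where left
- bolt_knob (a point): centre of the bolt's red upright knob, 18 mm across, 34 mm tall, its middle 43 mm above the roof; rod and channel below reach 24 mm above the roof. Bolt shot: knob 45 mm right of the cabinet's middle; the left leaf's stud (20 mm wide, 31 mm above the roof) is 28 mm left of the middle, 12 mm behind the bolt line
- left_door (a joint): angle of the left leaf (the bolted one), rad: 0 closed, grows as it swings towards the robot, 1.57 square to the front, stop at 1.9. About 1 to 2 N at the handle moves it; stays where left. It carries a yellow upright strip, 7 mm proud of its face, that laps 13 mm over the edge of the right leaf
- right_door (a joint): angle of the right leaf (the overlapped one), same meaning and stiffness. The strip of the left leaf stops it from opening before the left one
- left_handle (a point): middle of the left leaf's bar handle: level steel bar 10 mm thick, 100 mm long, parallel to the leaf, 12 mm below its top edge; middle 48 mm in front of the leaf's face, 130 mm from the hinge line. Gap between bar and leaf 43 mm, between the end posts 78 mm, open above and below: a shut gripper can be lowered into it to hook the bar
- left_hinge (a point): point on the upright hinge line of the left leaf, at the height of the bar; the line lies in the leaf's outer face, 190 mm to the left of the cabinet's middle (own y = +0.19)
- right_handle (a point): middle of the right leaf's bar handle: level steel bar 10 mm thick, 100 mm long, parallel to the leaf, 12 mm below its top edge; middle 48 mm in front of the leaf's face, 130 mm from the hinge line. Gap between bar and leaf 43 mm, between the end posts 78 mm, open above and below: a shut gripper can be lowered into it to hook the bar
- right_hinge (a point): point on the upright hinge line of the right leaf, at the height of the bar; the line lies in the leaf's outer face, 190 mm to the right of the cabinet's middle (own y = -0.19)
- wax_tin: small blue tin on the cabinet roof, 56 mm across, 50 mm high; a bystander, leave it alone; origin: on the underside
- handle_block: dark wooden block on the cabinet roof, 40 x 130 x 28 mm; a bystander, leave it alone; origin: on the underside
- blade_blank: knife blade blank, 5 mm thick and about 220 mm long, lying flat on the bench in front of the cabinet; the doors pass over it (their lower edges are 20 mm above the bench); a bystander, leave it alone; origin: on the underside
- steel_rule: straight steel rule 30 x 250 x 4 mm, lying flat on the bench in front of the cabinet (the doors pass over it); a bystander, leave it alone; origin: on the underside
- hammer: hammer lying to the left on the bench; a bystander, leave it alone; origin: on the underside
- oil_jar: amber jar 76 mm across, 110 mm high, on the bench to the left or right; a bystander, leave it alone; origin: on the underside
- quench_cup: open steel cup 90 mm across, 100 mm high, on the bench on the other side; a bystander, leave it alone; origin: on the underside
- sanding_block: cork block 110 x 60 x 35 mm on the bench to the right; a bystander, leave it alone; origin: on the underside

How it is judged:
By the outcome, as a careful person would: the job done as asked, in the order asked, and still so for the second after the job is handed in, with the robot touching nothing.
It also fails if it takes over 66 s, if anything falls off the work surface, if the arm or the gripper's body presses on something with over 40 N, if the wrist force passes 120 N, or if a joint passes its speed limit or range.

## Working session

There is one attempt and no reset: what is moved stays moved. The work goes in short steps, Python scripts to look and compute and a tool call to move; the robot and the scene stay as the last step left them, time stands still between calls to the robot, and variables do not carry over. Pictures are saved under pics/ and viewed, at most 10 in all, crops included, and the job is handed in when it is done.

Besides the shell and the picture viewer there is one more tool, called after ">>>" by a JSON object that holds its "fn" and its "kwargs". servo_tool: Moves the arm, as the interface text tells. Its arguments: {"type":"object","properties":{"series":{"type":"array","items":{"type":"object","properties":{"x":{"type":"number","minimum":-1,"maximum":1},"y":{"type":"number","minimum":-1,"maximum":1},"z":{"type":"number","minimum":-1,"maximum":1},"wx":{"type":"number","minimum":-1,"maximum":1},"wy":{"type":"number","minimum":-1,"maximum":1},"wz":{"type":"number","minimum":-1,"maximum":1},"claw":{"type":"number"}}}},"newtons":{"type":"number"}},"required":["series"]}

```bash
mkdir -p pics; ls
cat > h.py <<'E'
import numpy as np, cv2
from workcell import r, imaging
def cloud(c,pose):
    v,u=np.mgrid[0:480,0:640]
    x=(u-c["cx"])/c["fx"]; y=(v-c["cy"])/c["fy"]
    a,b=x.copy(),y.copy()
    for _ in range(8):
        f=1+c["k1"]*(a*a+b*b); a,b=x/f,y/f
    z=c["z_map"]; P=np.stack([a*z,b*z,z],-1)@pose[:3,:3].T+pose[:3,3]
    P[z<=0]=np.nan
    return P
def get(n):
    c=imaging.read_camera(n); return c["pixels"],cloud(c,np.array(c["pose"])),c
E
python3 - <<'E'
from h import *
for n in("top","scene"):
    p,P,c=get(n); cv2.imwrite(f"pics/{n}0.png",p[...,::-1]); np.save(f"{n}0.npy",P); print(n,np.round(c["pose"],3).tolist(),c["fx"],c["k1"])
s=r.observe();print(s)
E
```

```text
pics
top [[-0.019, -0.996, 0.083, 0.461], [-1.0, 0.018, -0.008, 0.034], [0.007, -0.083, -0.997, 1.778], [0.0, 0.0, 0.0, 1.0]] 500.246302872529 0.019814510951894133
scene [[-0.788, 0.497, -0.364, 1.053], [0.616, 0.63, -0.472, 0.606], [-0.005, -0.596, -0.803, 1.16], [0.0, 0.0, 0.0, 1.0]] 494.7980068797933 -0.07818175220029888
{'time_s': 0.1, 'joints': array([-1.27197604e+00,  3.20258110e-01,  1.56551371e+00, -4.44692839e-05,
        1.25738612e+00, -2.00085008e-02]), 'qd': array([ 0.00056747, -0.00086819, -0.00214278,  0.00084193, -0.00092142,
        0.00111005]), 'joint_efforts': array([ 1.16414114e-03, -4.13333881e+01, -2.32507896e+01,  7.30438787e-02,
        4.21108806e-02, -5.43132660e-05]), 'eef_pos': array([ 0.18010589, -0.54565684,  0.23820382]), 'orientation': array([-3.14002683e+00,  1.09560790e-05,  3.18842543e-01]), 'wrist_force': array([-0.2995847 , -0.88683006, -0.01103676]), 'moment': array([ 0.0089812 , -0.00153284, -0.04652381]), 'gripper_force': 0.0, 'grip_width': 0.9955329620777709}
```

View pics/top0.png

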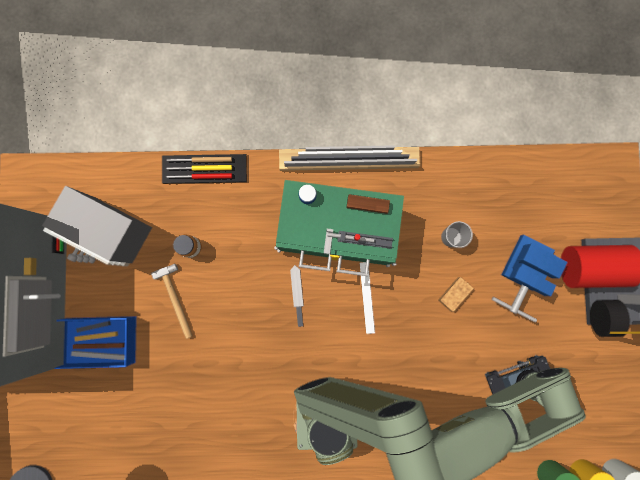

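View pics/scene0.png

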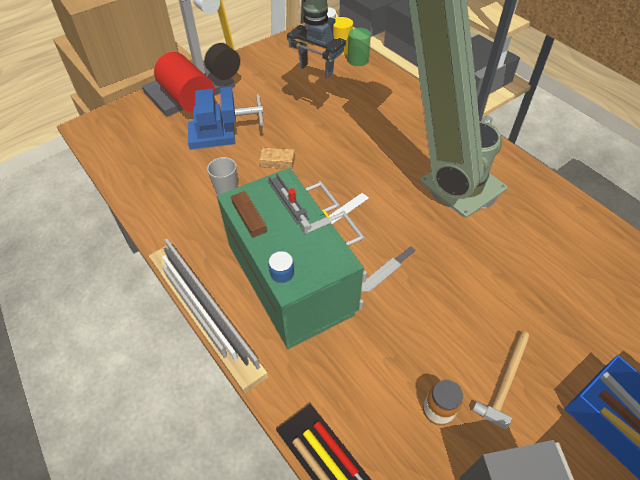

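The top view shows the green roof at about (276..404, 181..263), the red knob at (357,238), and the bar handles in front at (317,268) and (352,275). The cup is at right (457,235), and the jar and hammer are at left, clear of the cabinet.

Run:
```python
from h import *
for n in("top","scene"):
    P=np.load(n+"0.npy"); im=cv2.imread(f"pics/{n}0.png"); hsv=cv2.cvtColor(im,cv2.COLOR_BGR2HSV)
    x,y,z=P[...,0],P[...,1],P[...,2]
    box=(x>.3)&(x<1.1)&(abs(y)<.4)
    roof=box&(z>.205)&(z<.3)
    g=roof&(hsv[...,0]>60)&(hsv[...,0]<90)&(hsv[...,1]>80)&(z<.235)
    print(n,g.sum(),"roof z",np.median(z[g]))
    rect=cv2.minAreaRect(P[g][:,:2].astype(np.float32)); print(rect,np.round(cv2.boxPoints(rect),4).tolist())
    red=box&((hsv[...,0]<5)|(hsv[...,0]>174))&(hsv[...,1]>170)&(z>.225)
    print("red",red.sum(),np.median(P[red],0),P[red].max(0),P[red].min(0))
    if n=="top": e=rect
```

```text
top 6262 roof z 0.21849877511471805
((0.6517641544342041, -0.04873737692832947), (0.3780736029148102, 0.21342410147190094), 81.42498016357422) [[0.5181000232696533, -0.21969999372959137], [0.7290999889373779, -0.2515999972820282], [0.7854999899864197, 0.12229999899864197], [0.574400007724762, 0.15410000085830688]]
red 27 [ 0.59472419 -0.09722908  0.27790033] [ 0.60375511 -0.09106554  0.284129  ] [ 0.58851262 -0.10363057  0.26878638]
scene 8170 roof z 0.21959250179765794
((0.6569433808326721, -0.05273938179016113), (0.3854723274707794, 0.21425826847553253), 81.08797454833984) [[0.5212000012397766, -0.22660000622272491], [0.7329000234603882, -0.2597000002861023], [0.7925999760627747, 0.12110000103712082], [0.5809999704360962, 0.1543000042438507]]
red 71 [ 0.6033929  -0.09563347  0.27295821] [ 0.61109442 -0.08977484  0.2839811 ] [ 0.59340116 -0.10739697  0.24556254]
```

>>> {"fn": "servo_tool", "kwargs": {"series": [{"z": -1, "wz": 0.98, "claw": 1}, {"z": -1, "wz": 0.98}, {"z": -1, "wz": 0.98}, {"z": -1, "wz": 0.98}, {"z": -1, "wz": 0.98}, {"z": -1, "wz": 0.98}, {"x": 0.5, "y": -0.98}, {"x": 0.5, "y": -0.98}, {"x": 0.5, "y": -0.98}, {"x": 0.5, "y": -0.98}]}}

```text
invalid input
```

>>> {"fn": "servo_tool", "kwargs": {"series": [{"x": 0.5, "y": -0.98}, {"x": 0.5, "y": -0.98}, {"x": 0.5, "y": -0.98}, {"x": 0.5, "y": -0.98}, {"x": 0.5, "y": -0.98}, {"x": 0.5, "y": -0.98}, {"x": 0.5, "y": -0.98}, {"x": 0.5, "y": -0.98}, {"x": 0.5, "y": -0.98}, {"x": 0.5, "y": -0.98}]}}

```text
invalid input
```

>>> {"fn": "servo_tool", "kwargs": {"series": [{"x": 0.5, "y": -0.98}, {"x": 0.5, "y": -0.98}, {"x": 0.5, "y": -0.98}, {"x": 0.5, "y": -0.98}, {"x": 0.5, "y": -0.98}, {"x": 0.5, "y": -0.98}, {}]}}

```text
invalid input
```

>>> {"fn": "servo_tool", "kwargs": {"series": [{"x": 0, "y": 0, "z": -1, "wx": 0, "wy": 0, "wz": 0.98, "claw": 1}]}}

```text
time_s: 0.18
eef_pos: [0.1794, -0.5433, 0.259]
orientation: [-3.13, 0.001, 0.239]
wrist_force: [0.6, 0.2, -0.2]
grip_width: 0.954
gripper_force: 0.0
```

>>> {"fn": "servo_tool", "kwargs": {"series": [{"x": 0, "y": 0, "z": -1, "wx": 0, "wy": 0, "wz": 0.98, "claw": 1}, {"x": 0, "y": 0, "z": -1, "wx": 0, "wy": 0, "wz": 0.98, "claw": 1}, {"x": 0, "y": 0, "z": -1, "wx": 0, "wy": 0, "wz": 0.98, "claw": 1}, {"x": 0, "y": 0, "z": -1, "wx": 0, "wy": 0, "wz": 0.98, "claw": 1}, {"x": 0, "y": 0, "z": -1, "wx": 0, "wy": 0, "wz": 0.98, "claw": 1}, {"x": 0.5, "y": -1, "z": 0, "wx": 0, "wy": 0, "wz": 0, "claw": 1}, {"x": 0.5, "y": -1, "z": 0, "wx": 0, "wy": 0, "wz": 0, "claw": 1}, {"x": 0.5, "y": -1, "z": 0, "wx": 0, "wy": 0, "wz": 0, "claw": 1}, {"x": 0.5, "y": -1, "z": 0, "wx": 0, "wy": 0, "wz": 0, "claw": 1}, {"x": 0.5, "y": -1, "z": 0, "wx": 0, "wy": 0, "wz": 0, "claw": 1}]}}

```text
time_s: 1.02
eef_pos: [0.2613, -0.4306, 0.3885]
orientation: [-3.141, 0.001, -0.152]
wrist_force: [1.5, -0.5, 0.2]
grip_width: 0.227
gripper_force: 0.0
```

>>> {"fn": "servo_tool", "kwargs": {"series": [{"x": 0.5, "y": -1, "z": 0, "wx": 0, "wy": 0, "wz": 0, "claw": 1}, {"x": 0.5, "y": -1, "z": 0, "wx": 0, "wy": 0, "wz": 0, "claw": 1}, {"x": 0.5, "y": -1, "z": 0, "wx": 0, "wy": 0, "wz": 0, "claw": 1}, {"x": 0.5, "y": -1, "z": 0, "wx": 0, "wy": 0, "wz": 0, "claw": 1}, {"x": 0.5, "y": -1, "z": 0, "wx": 0, "wy": 0, "wz": 0, "claw": 1}, {"x": 0.5, "y": -1, "z": 0, "wx": 0, "wy": 0, "wz": 0, "claw": 1}, {"x": 0.5, "y": -1, "z": 0, "wx": 0, "wy": 0, "wz": 0, "claw": 1}, {"x": 0.5, "y": -1, "z": 0, "wx": 0, "wy": 0, "wz": 0, "claw": 1}, {"x": 0.5, "y": -1, "z": 0, "wx": 0, "wy": 0, "wz": 0, "claw": 1}, {"x": 0.5, "y": -1, "z": 0, "wx": 0, "wy": 0, "wz": 0, "claw": 1}]}}

```text
time_s: 1.85
eef_pos: [0.4226, -0.2023, 0.3886]
orientation: [-3.141, 0.001, -0.152]
wrist_force: [-0.1, -0.7, -0.6]
grip_width: 0.008
gripper_force: 0.0
```

>>> {"fn": "servo_tool", "kwargs": {"series": [{"x": 0.5, "y": -1, "z": 0, "wx": 0, "wy": 0, "wz": 0, "claw": 1}, {"x": 0.5, "y": -1, "z": 0, "wx": 0, "wy": 0, "wz": 0, "claw": 1}, {"x": 0.5, "y": -1, "z": 0, "wx": 0, "wy": 0, "wz": 0, "claw": 1}, {"x": 0.5, "y": -1, "z": 0, "wx": 0, "wy": 0, "wz": 0, "claw": 1}, {"x": 0.5, "y": -0.5, "z": 0, "wx": 0, "wy": 0, "wz": 0, "claw": 1}, {"x": 0, "y": 0, "z": 0, "wx": 0, "wy": 0, "wz": 0, "claw": 1}, {"x": 0, "y": 0, "z": 0, "wx": 0, "wy": 0, "wz": 0, "claw": 1}]}}

```text
time_s: 2.43
eef_pos: [0.501, -0.1015, 0.3882]
orientation: [3.141, 0.002, -0.15]
wrist_force: [0.2, 0.2, -0.2]
grip_width: 0.004
gripper_force: 0.0
```

Run:
```python
from h import *
from scipy.spatial.transform import Rotation as R
s=r.observe(); T=np.eye(4); T[:3,:3]=R.from_euler("xyz",s["orientation"]).as_matrix(); T[:3,3]=s["eef_pos"]
c=imaging.read_camera("wrist"); P=cloud(c,T@np.array(c["mount"])); cv2.imwrite("pics/w1.png",c["pixels"][...,::-1]); np.save("w1.npy",P)
print(s["eef_pos"],s["orientation"],s["wrist_force"],s["time_s"]); print(np.round(c["mount"],3).tolist())
# bystanders, top view: things >10mm and <150mm high near doors
P=np.load("top0.npy")
for n,(u,v) in dict(cup=(457,222),cup2=(457,237),sand=(457,294),jar=(180,243),hamhead=(165,272),hamend=(190,335)).items(): print(n,np.round(P[v,u],3))
```

```text
[ 0.50098292 -0.10151337  0.38819767] [ 3.14108034e+00  1.89438528e-03 -1.49996536e-01] [ 0.17840815  0.2117364  -0.23502208] 2.4333
[[0.0, -0.957, -0.291, 0.083], [1.0, 0.001, -0.001, 0.0], [0.001, -0.291, 0.957, -0.145], [0.0, 0.0, 0.0, 1.0]]
cup [ 0.656 -0.454  0.094]
cup2 [ 0.613 -0.477  0.004]
sand [ 0.411 -0.461  0.03 ]
jar [0.6   0.48  0.109]
hamhead [0.507 0.553 0.025]
hamend [0.288 0.466 0.026]
```

View pics/w1.png

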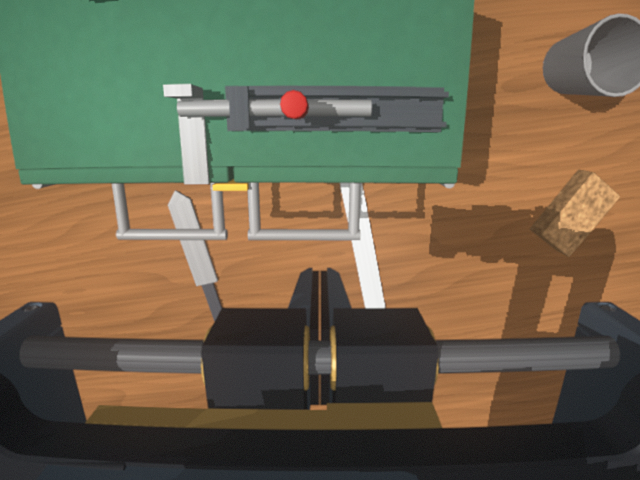

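The wrist view shows the knob top at (293,104), the left bar at (172,235), the right bar at (304,234) and the front edge at v≈183. I'll measure these.

Run:
```python
from h import *
P=np.load("w1.npy")
ey=np.array([.151,.9885]); ex=np.array([.9885,-.151]); O=np.array([.661,-.052])
def own(p): d=p[:2]-O; return np.round([d@ex,d@ey,p[2]],4)
def med(u,v,k=2): return np.nanmedian(P[v-k:v+k+1,u-k:u+k+1].reshape(-1,3),0)
for n,(u,v,k) in dict(knob=(293,104,4),knobl=(282,105,1),knobr=(304,105,1),Lbar=(172,235,1),Lbl=(125,234,1),Lbr=(220,235,1),Rbar=(304,234,1),Rbl=(255,234,1),Rbr=(353,235,1),Lface=(60,182,1),Rface=(330,181,1),studtop=(178,90,2)).items():
    p=med(u,v,k); print(n,np.round(p,4),own(p))
im=cv2.cvtColor(cv2.imread("pics/w1.png"),cv2.COLOR_BGR2HSV)
g=(abs(P[...,2]-.22)<.008)&(im[...,0]>60)&(im[...,0]<90)
q=[own(p) for p in P[175,g[175]]]; print(q[0],q[-1])
q=[own(p) for p in P[60,g[60]]]; print(q[0],q[-1])
```

```text
knob [ 0.5991 -0.0993  0.2789] [-0.054  -0.0561  0.2789]
knobl [ 0.5997 -0.0922  0.2789] [-0.0546 -0.049   0.2789]
knobr [ 0.5975 -0.1061  0.2786] [-0.0546 -0.063   0.2786]
Lbar [0.5113 0.0299 0.2123] [-0.1603  0.0583  0.2123]
Lbl [0.5188 0.0727 0.212 ] [-0.1594  0.1018  0.212 ]
Lbr [ 0.5046 -0.0127  0.212 ] [-0.1605  0.0152  0.212 ]
Rbar [ 0.4943 -0.0867  0.2123] [-0.1595 -0.0594  0.2123]
Rbl [ 0.5011 -0.0441  0.2125] [-0.1592 -0.0163  0.2125]
Rbr [ 0.4873 -0.1294  0.2122] [-0.16   -0.1027  0.2122]
Lface [0.5741 0.1135 0.2195] [-0.1109  0.1505  0.2195]
Rface [ 0.5383 -0.1159  0.2193] [-0.1116 -0.0817  0.2193]
studtop [ 0.6236 -0.018   0.25  ] [-0.0421  0.028   0.25  ]
[-0.1041  0.1876  0.219 ] [-0.1059 -0.1865  0.2195]
[-0.0095  0.1875  0.2205] [-0.0163 -0.189   0.2191]
```

>>> {"fn": "servo_tool", "kwargs": {"series": [{"x": 0.96, "y": -0.55, "z": 0, "wx": 0, "wy": 0, "wz": 0, "claw": 1}, {"x": 0.96, "y": -0.55, "z": 0, "wx": 0, "wy": 0, "wz": 0, "claw": 1}, {"x": 0.96, "y": -0.55, "z": 0, "wx": 0, "wy": 0, "wz": 0, "claw": 1}, {"x": 0.96, "y": -0.55, "z": 0, "wx": 0, "wy": 0, "wz": 0, "claw": 1}, {"x": 0, "y": 0, "z": 0.9, "wx": 0, "wy": 0, "wz": 0, "claw": 1}, {"x": 0, "y": 0, "z": 0.9, "wx": 0, "wy": 0, "wz": 0, "claw": 1}, {"x": 0, "y": 0, "z": 0.9, "wx": 0, "wy": 0, "wz": 0, "claw": 1}, {"x": 0, "y": 0, "z": 0.9, "wx": 0, "wy": 0, "wz": 0, "claw": 1}, {"x": 0, "y": 0, "z": 0.8, "wx": 0, "wy": 0, "wz": 0, "claw": 1}, {"x": 0, "y": 0, "z": 0, "wx": 0, "wy": 0, "wz": 0, "claw": 1}]}}

```text
time_s: 3.32
eef_pos: [0.6012, -0.0632, 0.2746]
orientation: [3.141, 0.009, -0.153]
wrist_force: [-0.7, -0.1, -0.3]
grip_width: 0.005
gripper_force: 0.0
```

>>> {"fn": "servo_tool", "kwargs": {"series": [{"x": 0, "y": 0.4, "z": -0.1, "wx": 0, "wy": 0, "wz": 0, "claw": 1}, {"x": 0, "y": 0.4, "z": 0, "wx": 0, "wy": 0, "wz": 0, "claw": 1}, {"x": 0, "y": 0.4, "z": 0, "wx": 0, "wy": 0, "wz": 0, "claw": 1}, {"x": 0, "y": 0.4, "z": 0, "wx": 0, "wy": 0, "wz": 0, "claw": 1}, {"x": 0, "y": 0.4, "z": 0, "wx": 0, "wy": 0, "wz": 0, "claw": 1}, {"x": 0, "y": 0.4, "z": 0, "wx": 0, "wy": 0, "wz": 0, "claw": 1}, {"x": 0, "y": 0.4, "z": 0, "wx": 0, "wy": 0, "wz": 0, "claw": 1}, {"x": 0, "y": 0, "z": 0, "wx": 0, "wy": 0, "wz": 0, "claw": 1}, {"x": 0, "y": 0, "z": 0, "wx": 0, "wy": 0, "wz": 0, "claw": 1}]}}

```text
time_s: 4.07
eef_pos: [0.5933, -0.1324, 0.2812]
orientation: [3.141, 0.001, -0.153]
wrist_force: [-0.2, 0.5, -0.6]
grip_width: 0.002
gripper_force: 0.0
```

>>> {"fn": "servo_tool", "kwargs": {"series": [{"x": 0, "y": -0.3, "z": 0, "wx": 0, "wy": 0, "wz": 0, "claw": 1}, {"x": 0, "y": 0, "z": -1, "wx": 0, "wy": 0, "wz": 0, "claw": 1}, {"x": 0, "y": 0, "z": -1, "wx": 0, "wy": 0, "wz": 0, "claw": 1}, {"x": 0, "y": 0, "z": -1, "wx": 0, "wy": 0, "wz": 0, "claw": 1}, {"x": -0.6, "y": -0.9, "z": 0, "wx": 0, "wy": 0, "wz": 0, "claw": 1}, {"x": -0.6, "y": -0.9, "z": 0, "wx": 0, "wy": 0, "wz": 0, "claw": 1}, {"x": -0.6, "y": -0.9, "z": 0, "wx": 0, "wy": 0, "wz": 0, "claw": 1}, {"x": -0.6, "y": -0.95, "z": 0, "wx": 0, "wy": 0, "wz": 0, "claw": 1}, {"x": -0.6, "y": -1, "z": 0, "wx": 0, "wy": 0, "wz": 0, "claw": 1}, {"x": -0.1, "y": -1, "z": 0, "wx": 0, "wy": 0, "wz": 0, "claw": 1}]}}

```text
time_s: 4.9
eef_pos: [0.5372, 0.0295, 0.3568]
orientation: [3.141, 0.001, -0.151]
wrist_force: [0.7, -0.6, 0.2]
grip_width: 0.006
gripper_force: 0.0
```

>>> {"fn": "servo_tool", "kwargs": {"series": [{"x": 0, "y": 0, "z": 0, "wx": 0, "wy": 0, "wz": 0, "claw": 1}, {"x": 0, "y": 0, "z": 0, "wx": 0, "wy": 0, "wz": 0, "claw": 1}]}}

```text
time_s: 5.07
eef_pos: [0.5392, 0.0291, 0.3563]
orientation: [3.141, 0.0, -0.148]
wrist_force: [0.0, -0.4, -0.6]
grip_width: 0.002
gripper_force: 0.0
```

```bash
cat >> h.py <<'E'
from scipy.spatial.transform import Rotation as R
ey=np.array([.151,.9885]); ex=np.array([.9885,-.151]); O=np.array([.661,-.052])
def own(p): p=np.asarray(p); d=p[...,:2]-O; return np.stack([d@ex,d@ey,p[...,2]],-1)
def wrist(name=None):
    s=r.observe(); T=np.eye(4); T[:3,:3]=R.from_euler("xyz",s["orientation"]).as_matrix(); T[:3,3]=s["eef_pos"]
    c=imaging.read_camera("wrist"); P=cloud(c,T@np.array(c["mount"]))
    if name: cv2.imwrite(f"pics/{name}.png",c["pixels"][...,::-1])
    return s,cv2.cvtColor(c["pixels"],cv2.COLOR_RGB2HSV),own(P)
def red(h,P):
    m=((h[...,0]<5)|(h[...,0]>174))&(h[...,1]>170)&(P[...,2]>.27)&(P[...,2]<.29); return np.median(P[m],0).round(4),m.sum()
E
python3 - <<'E'
from h import *
s,h,P=wrist("w2"); print("tcp own",own(s["eef_pos"]).round(4),s["orientation"]); print("knob",red(h,P))
m=(P[...,2]>.205)&(P[...,2]<.216)&(P[...,0]<-.15)&(P[...,0]>-.17)&(h[...,1]<60)
for a,b in((0,.12),(-.12,0)):
    q=P[m&(P[...,1]>a)&(P[...,1]<b)]; print(len(q),np.median(q,0).round(4),q.min(0).round(3),q.max(0).round(3)) if len(q) else 0
E
```

```text
tcp own [-0.1326  0.0617  0.3563] [ 3.14082973e+00  1.93898671e-04 -1.48327148e-01]
knob (array([-0.0537, -0.1073,  0.2784]), np.int64(782))
1394 [-0.1584  0.062   0.2113] [-0.165  0.011  0.206] [-0.15   0.11   0.214]
1460 [-0.1586 -0.0578  0.2113] [-0.166 -0.109  0.205] [-0.15  -0.009  0.214]
```

>>> {"fn": "servo_tool", "kwargs": {"series": [{"x": 0, "y": 0, "z": 1, "wx": 0, "wy": 0, "wz": 0, "claw": 1}, {"x": 0, "y": 0, "z": 1, "wx": 0, "wy": 0, "wz": 0, "claw": 1}, {"x": 0, "y": 0, "z": 1, "wx": 0, "wy": 0, "wz": 0, "claw": 1}, {"x": 0, "y": 0, "z": 1, "wx": 0, "wy": 0, "wz": 0, "claw": 1}, {"x": 0, "y": 0, "z": 0.9, "wx": 0, "wy": 0, "wz": 0, "claw": 1}, {"x": 0, "y": 0, "z": 0.8, "wx": 0, "wy": 0, "wz": 0, "claw": 1}, {"x": 0, "y": 0, "z": 0, "wx": 0, "wy": 0, "wz": 0, "claw": 1}]}}

```text
time_s: 5.7
eef_pos: [0.537, 0.0264, 0.2096]
orientation: [3.139, 0.009, -0.153]
wrist_force: [-0.4, 0.1, -0.6]
grip_width: 0.008
gripper_force: 0.0
```

Run:
```python
from h import *
s=r.observe(); p=own(s["eef_pos"]); print(p,s["wrist_force"],s["orientation"])
t=np.linspace(0,1.78,21)
for sd in (1,-1):
    q=np.stack([-.112-.13*np.sin(t)-.025*np.cos(t), sd*(.19-.13*np.cos(t)+.025*np.sin(t))],-1)
    d=np.diff(q,axis=0)/.025; print([(round(a,2),round(-b,2)) for a,b in d]); print(q[0],q[-1])
```

```text
[-0.13439207  0.05880568  0.20959589] [-0.43400527  0.11942975 -0.59047297] [ 3.13931542  0.00900055 -0.1527936 ]
[(np.float64(-0.46), np.float64(-0.11)), (np.float64(-0.45), np.float64(-0.15)), (np.float64(-0.43), np.float64(-0.19)), (np.float64(-0.41), np.float64(-0.23)), (np.float64(-0.39), np.float64(-0.26)), (np.float64(-0.37), np.float64(-0.3)), (np.float64(-0.34), np.float64(-0.33)), (np.float64(-0.31), np.float64(-0.36)), (np.float64(-0.28), np.float64(-0.38)), (np.float64(-0.24), np.float64(-0.41)), (np.float64(-0.2), np.float64(-0.42)), (np.float64(-0.16), np.float64(-0.44)), (np.float64(-0.12), np.float64(-0.45)), (np.float64(-0.08), np.float64(-0.46)), (np.float64(-0.04), np.float64(-0.47)), (np.float64(-0.0), np.float64(-0.47)), (np.float64(0.04), np.float64(-0.47)), (np.float64(0.08), np.float64(-0.46)), (np.float64(0.12), np.float64(-0.45)), (np.float64(0.16), np.float64(-0.44))]
[-0.137  0.06 ] [-0.23397353  0.24145345]
[(np.float64(-0.46), np.float64(0.11)), (np.float64(-0.45), np.float64(0.15)), (np.float64(-0.43), np.float64(0.19)), (np.float64(-0.41), np.float64(0.23)), (np.float64(-0.39), np.float64(0.26)), (np.float64(-0.37), np.float64(0.3)), (np.float64(-0.34), np.float64(0.33)), (np.float64(-0.31), np.float64(0.36)), (np.float64(-0.28), np.float64(0.38)), (np.float64(-0.24), np.float64(0.41)), (np.float64(-0.2), np.float64(0.42)), (np.float64(-0.16), np.float64(0.44)), (np.float64(-0.12), np.float64(0.45)), (np.float64(-0.08), np.float64(0.46)), (np.float64(-0.04), np.float64(0.47)), (np.float64(-0.0), np.float64(0.47)), (np.float64(0.04), np.float64(0.47)), (np.float64(0.08), np.float64(0.46)), (np.float64(0.12), np.float64(0.45)), (np.float64(0.16), np.float64(0.44))]
[-0.137 -0.06 ] [-0.23397353 -0.24145345]
```

>>> {"fn": "servo_tool", "kwargs": {"series": [{"x": -0.5, "y": -0.11, "z": 0, "wx": 0, "wy": 0, "wz": 0, "claw": 1}, {"x": -0.45, "y": -0.15, "z": 0, "wx": 0, "wy": 0, "wz": 0, "claw": 1}, {"x": -0.43, "y": -0.19, "z": 0, "wx": 0, "wy": 0, "wz": 0, "claw": 1}, {"x": -0.41, "y": -0.23, "z": 0, "wx": 0, "wy": 0, "wz": 0, "claw": 1}, {"x": -0.39, "y": -0.26, "z": 0, "wx": 0, "wy": 0, "wz": 0, "claw": 1}, {"x": 0, "y": 0, "z": 0, "wx": 0, "wy": 0, "wz": 0, "claw": 1}]}}

```text
time_s: 6.2
eef_pos: [0.4868, 0.0604, 0.2147]
orientation: [-3.141, 0.002, -0.15]
wrist_force: [-1.7, 1.2, 0.5]
grip_width: 0.004
gripper_force: 0.7
```

>>> {"fn": "servo_tool", "kwargs": {"series": [{"x": -0.37, "y": -0.3, "z": 0, "wx": 0, "wy": 0, "wz": 0, "claw": 1}, {"x": -0.34, "y": -0.33, "z": 0, "wx": 0, "wy": 0, "wz": 0, "claw": 1}, {"x": -0.31, "y": -0.36, "z": 0, "wx": 0, "wy": 0, "wz": 0, "claw": 1}, {"x": -0.28, "y": -0.38, "z": 0, "wx": 0, "wy": 0, "wz": 0, "claw": 1}, {"x": -0.24, "y": -0.41, "z": 0, "wx": 0, "wy": 0, "wz": 0, "claw": 1}, {"x": -0.2, "y": -0.42, "z": 0, "wx": 0, "wy": 0, "wz": 0, "claw": 1}, {"x": -0.16, "y": -0.44, "z": 0, "wx": 0, "wy": 0, "wz": 0, "claw": 1}, {"x": -0.12, "y": -0.45, "z": 0, "wx": 0, "wy": 0, "wz": 0, "claw": 1}]}}

```text
time_s: 6.87
eef_pos: [0.4503, 0.144, 0.2138]
orientation: [3.141, 0.0, -0.151]
wrist_force: [2.4, -1.5, -0.6]
grip_width: 0.004
gripper_force: 1.4
```

>>> {"fn": "servo_tool", "kwargs": {"series": [{"x": -0.08, "y": -0.46, "z": 0, "wx": 0, "wy": 0, "wz": 0, "claw": 1}, {"x": -0.04, "y": -0.47, "z": 0, "wx": 0, "wy": 0, "wz": 0, "claw": 1}, {"x": 0, "y": -0.47, "z": 0, "wx": 0, "wy": 0, "wz": 0, "claw": 1}, {"x": 0.04, "y": -0.47, "z": 0, "wx": 0, "wy": 0, "wz": 0, "claw": 1}, {"x": 0.08, "y": -0.46, "z": 0, "wx": 0, "wy": 0, "wz": 0, "claw": 1}, {"x": 0.12, "y": -0.45, "z": 0, "wx": 0, "wy": 0, "wz": 0, "claw": 1}, {"x": 0.16, "y": -0.44, "z": 0, "wx": 0, "wy": 0, "wz": 0, "claw": 1}, {"x": 0, "y": 0, "z": 0, "wx": 0, "wy": 0, "wz": 0, "claw": 1}, {"x": 0, "y": 0, "z": 0, "wx": 0, "wy": 0, "wz": 0, "claw": 1}]}}

```text
time_s: 7.62
eef_pos: [0.4696, 0.2225, 0.2134]
orientation: [-3.141, 0.002, -0.151]
wrist_force: [-1.0, 0.3, -0.7]
grip_width: 0.004
gripper_force: 0.0
```

Run:
```python
from h import *
s=r.observe(); print(own(s["eef_pos"]).round(4),s["wrist_force"])
p,P,c=get("top"); cv2.imwrite("pics/t3.png",cv2.resize(p[150:380,200:500,::-1],None,fx=2.5,fy=2.5))
```

```text
[-0.2307  0.2425  0.2134] [-0.99418769  0.27609058 -0.67957908]
```

View pics/t3.png

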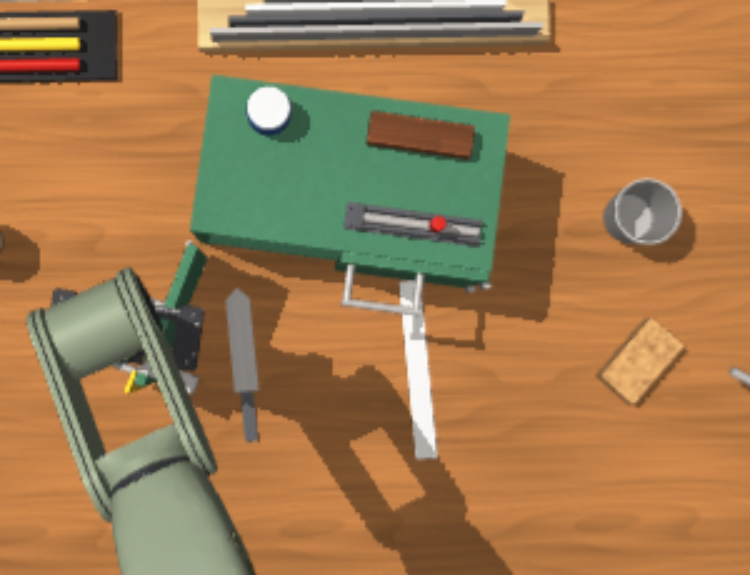

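The left leaf stands past square (about 1.8 rad), the bolt is still drawn, and the bystanders are unmoved. I'll lift out and go to the right handle.

>>> {"fn": "servo_tool", "kwargs": {"series": [{"x": 0, "y": 0, "z": -0.6, "wx": 0, "wy": 0, "wz": 0, "claw": 1}, {"x": 0, "y": 0, "z": -1, "wx": 0, "wy": 0, "wz": 0, "claw": 1}, {"x": 0, "y": 0, "z": -1, "wx": 0, "wy": 0, "wz": 0, "claw": 1}, {"x": 0, "y": 0, "z": -1, "wx": 0, "wy": 0, "wz": 0, "claw": 1}, {"x": 0, "y": 0, "z": -1, "wx": 0, "wy": 0, "wz": 0, "claw": 1}, {"x": 0, "y": 0, "z": -1, "wx": 0, "wy": 0, "wz": 0, "claw": 1}, {"x": 0.3, "y": 0.93, "z": 0, "wx": 0, "wy": 0, "wz": 0, "claw": 1}, {"x": 0.3, "y": 0.93, "z": 0, "wx": 0, "wy": 0, "wz": 0, "claw": 1}, {"x": 0.3, "y": 0.93, "z": 0, "wx": 0, "wy": 0, "wz": 0, "claw": 1}]}}

```text
time_s: 8.42
eef_pos: [0.4811, 0.1486, 0.3544]
orientation: [-3.141, 0.0, -0.151]
wrist_force: [-0.5, 0.0, 0.2]
grip_width: 0.004
gripper_force: 0.0
```

>>> {"fn": "servo_tool", "kwargs": {"series": [{"x": 0.3, "y": 0.93, "z": 0, "wx": 0, "wy": 0, "wz": 0, "claw": 1}, {"x": 0.3, "y": 0.93, "z": 0, "wx": 0, "wy": 0, "wz": 0, "claw": 1}, {"x": 0.3, "y": 0.93, "z": 0, "wx": 0, "wy": 0, "wz": 0, "claw": 1}, {"x": 0.3, "y": 0.93, "z": 0, "wx": 0, "wy": 0, "wz": 0, "claw": 1}, {"x": 0.3, "y": 0.93, "z": 0, "wx": 0, "wy": 0, "wz": 0, "claw": 1}, {"x": 0.3, "y": 0.93, "z": 0, "wx": 0, "wy": 0, "wz": 0, "claw": 1}, {"x": 0.3, "y": 0.93, "z": 0, "wx": 0, "wy": 0, "wz": 0, "claw": 1}, {"x": 0.3, "y": 0.93, "z": 0, "wx": 0, "wy": 0, "wz": 0, "claw": 1}, {"x": 0.3, "y": 0.93, "z": 0, "wx": 0, "wy": 0, "wz": 0, "claw": 1}, {"x": 0, "y": 0, "z": 0, "wx": 0, "wy": 0, "wz": 0, "claw": 1}]}}

```text
time_s: 9.25
eef_pos: [0.5166, -0.0712, 0.3535]
orientation: [3.14, 0.001, -0.156]
wrist_force: [-0.2, -0.1, 0.7]
grip_width: 0.005
gripper_force: 0.0
```

>>> {"fn": "servo_tool", "kwargs": {"series": [{"x": 0, "y": 0, "z": 0, "wx": 0, "wy": 0, "wz": 0, "claw": 1}, {"x": 0, "y": 0, "z": 0, "wx": 0, "wy": 0, "wz": 0, "claw": 1}]}}

```text
time_s: 9.42
eef_pos: [0.5163, -0.0674, 0.3538]
orientation: [-3.14, 0.001, -0.152]
wrist_force: [-0.7, -0.8, 0.3]
grip_width: 0.005
gripper_force: 0.0
```

Run:
```python
from h import *
s,h,P=wrist("w4"); print("tcp own",own(s["eef_pos"]).round(4),s["orientation"]); print("knob",red(h,P))
m=(P[...,2]>.205)&(P[...,2]<.216)&(P[...,0]<-.145)&(P[...,0]>-.2)&(h[...,1]<60)&(P[...,1]<0)&(P[...,1]>-.12)
q=P[m]; print(len(q),np.median(q,0).round(4),q.min(0).round(3),q.max(0).round(3))
```

```text
tcp own [-0.1407 -0.0371  0.3538] [-3.14045593e+00  7.68735347e-04 -1.52078028e-01]
knob (array([-0.0538, -0.1094,  0.2788]), np.int64(793))
1649 [-0.1585 -0.0598  0.2114] [-0.165 -0.109  0.206] [-0.145 -0.01   0.214]
```

>>> {"fn": "servo_tool", "kwargs": {"series": [{"x": 0.3, "y": 0.88, "z": 0, "wx": 0, "wy": 0, "wz": 0, "claw": 1}, {"x": 0, "y": 0, "z": 1, "wx": 0, "wy": 0, "wz": 0, "claw": 1}, {"x": 0, "y": 0, "z": 1, "wx": 0, "wy": 0, "wz": 0, "claw": 1}, {"x": 0, "y": 0, "z": 1, "wx": 0, "wy": 0, "wz": 0, "claw": 1}, {"x": 0, "y": 0, "z": 1, "wx": 0, "wy": 0, "wz": 0, "claw": 1}, {"x": 0, "y": 0, "z": 0.9, "wx": 0, "wy": 0, "wz": 0, "claw": 1}, {"x": 0, "y": 0, "z": 0.7, "wx": 0, "wy": 0, "wz": 0, "claw": 1}, {"x": 0, "y": 0, "z": 0, "wx": 0, "wy": 0, "wz": 0, "claw": 1}, {"x": 0, "y": 0, "z": 0, "wx": 0, "wy": 0, "wz": 0, "claw": 1}]}}

```text
time_s: 10.22
eef_pos: [0.5206, -0.0898, 0.2138]
orientation: [-3.141, 0.001, -0.15]
wrist_force: [0.2, -0.3, 0.4]
grip_width: 0.004
gripper_force: 0.0
```

>>> {"fn": "servo_tool", "kwargs": {"series": [{"x": -0.5, "y": 0.11, "z": 0, "wx": 0, "wy": 0, "wz": 0, "claw": 1}, {"x": -0.47, "y": 0.15, "z": 0, "wx": 0, "wy": 0, "wz": 0, "claw": 1}, {"x": -0.43, "y": 0.19, "z": 0, "wx": 0, "wy": 0, "wz": 0, "claw": 1}, {"x": -0.41, "y": 0.23, "z": 0, "wx": 0, "wy": 0, "wz": 0, "claw": 1}, {"x": -0.39, "y": 0.26, "z": 0, "wx": 0, "wy": 0, "wz": 0, "claw": 1}, {"x": -0.37, "y": 0.3, "z": 0, "wx": 0, "wy": 0, "wz": 0, "claw": 1}, {"x": -0.34, "y": 0.33, "z": 0, "wx": 0, "wy": 0, "wz": 0, "claw": 1}, {"x": -0.31, "y": 0.36, "z": 0, "wx": 0, "wy": 0, "wz": 0, "claw": 1}]}}

```text
time_s: 10.88
eef_pos: [0.4331, -0.1268, 0.2142]
orientation: [-3.141, -0.001, -0.152]
wrist_force: [3.5, 0.4, 0.0]
grip_width: 0.006
gripper_force: 1.5
```

>>> {"fn": "servo_tool", "kwargs": {"series": [{"x": -0.28, "y": 0.38, "z": 0, "wx": 0, "wy": 0, "wz": 0, "claw": 1}, {"x": -0.24, "y": 0.41, "z": 0, "wx": 0, "wy": 0, "wz": 0, "claw": 1}, {"x": -0.2, "y": 0.42, "z": 0, "wx": 0, "wy": 0, "wz": 0, "claw": 1}, {"x": -0.16, "y": 0.44, "z": 0, "wx": 0, "wy": 0, "wz": 0, "claw": 1}, {"x": -0.12, "y": 0.45, "z": 0, "wx": 0, "wy": 0, "wz": 0, "claw": 1}, {"x": -0.08, "y": 0.46, "z": 0, "wx": 0, "wy": 0, "wz": 0, "claw": 1}, {"x": -0.04, "y": 0.47, "z": 0, "wx": 0, "wy": 0, "wz": 0, "claw": 1}]}}

```text
time_s: 11.47
eef_pos: [0.3936, -0.197, 0.2136]
orientation: [-3.139, 0.002, -0.153]
wrist_force: [3.0, 0.9, 0.7]
grip_width: 0.004
gripper_force: 1.3
```

>>> {"fn": "servo_tool", "kwargs": {"series": [{"x": 0, "y": 0.47, "z": 0, "wx": 0, "wy": 0, "wz": 0, "claw": 1}, {"x": 0.04, "y": 0.47, "z": 0, "wx": 0, "wy": 0, "wz": 0, "claw": 1}, {"x": 0.08, "y": 0.46, "z": 0, "wx": 0, "wy": 0, "wz": 0, "claw": 1}, {"x": 0.12, "y": 0.45, "z": 0, "wx": 0, "wy": 0, "wz": 0, "claw": 1}, {"x": 0.16, "y": 0.44, "z": 0, "wx": 0, "wy": 0, "wz": 0, "claw": 1}, {"x": 0, "y": 0, "z": 0, "wx": 0, "wy": 0, "wz": 0, "claw": 1}, {"x": 0, "y": 0, "z": 0, "wx": 0, "wy": 0, "wz": 0, "claw": 1}]}}

```text
time_s: 12.05
eef_pos: [0.3954, -0.2559, 0.2135]
orientation: [3.141, 0.003, -0.152]
wrist_force: [0.6, 0.4, -0.3]
grip_width: 0.009
gripper_force: 0.0
```

>>> {"fn": "servo_tool", "kwargs": {"series": [{"x": 0, "y": 0, "z": -0.6, "wx": 0, "wy": 0, "wz": 0, "claw": 1}, {"x": 0, "y": 0, "z": -1, "wx": 0, "wy": 0, "wz": 0, "claw": 1}, {"x": 0, "y": 0, "z": -1, "wx": 0, "wy": 0, "wz": 0, "claw": 1}, {"x": 0, "y": 0, "z": -1, "wx": 0, "wy": 0, "wz": 0, "claw": 1}, {"x": 0, "y": 0, "z": -1, "wx": 0, "wy": 0, "wz": 0, "claw": 1}, {"x": 0, "y": 0, "z": -1, "wx": 0, "wy": 0, "wz": 0, "claw": 1}, {"x": -0.5, "y": 1, "z": 0, "wx": 0, "wy": 0, "wz": 0, "claw": 1}, {"x": -0.5, "y": 1, "z": 0, "wx": 0, "wy": 0, "wz": 0, "claw": 1}, {"x": -0.5, "y": 1, "z": 0, "wx": 0, "wy": 0, "wz": 0, "claw": 1}, {"x": -0.5, "y": 1, "z": 0, "wx": 0, "wy": 0, "wz": 0, "claw": 1}]}}

```text
time_s: 12.88
eef_pos: [0.3302, -0.3467, 0.3539]
orientation: [3.141, 0.002, -0.15]
wrist_force: [-0.9, 0.4, -0.1]
grip_width: 0.008
gripper_force: 0.0
```

>>> {"fn": "servo_tool", "kwargs": {"series": [{"x": -0.5, "y": 1, "z": 0, "wx": 0, "wy": 0, "wz": 0, "claw": 1}, {"x": -0.5, "y": 1, "z": 0, "wx": 0, "wy": 0, "wz": 0, "claw": 1}, {"x": -0.5, "y": 1, "z": 0, "wx": 0, "wy": 0, "wz": 0, "claw": 1}, {"x": -0.5, "y": 1, "z": 0, "wx": 0, "wy": 0, "wz": 0, "claw": 1}, {"x": 0, "y": 0, "z": 0, "wx": 0, "wy": 0, "wz": 0, "claw": 1}, {"x": 0, "y": 0, "z": 0, "wx": 0, "wy": 0, "wz": 0, "claw": 1}]}}

```text
time_s: 13.38
eef_pos: [0.2661, -0.4378, 0.3534]
orientation: [-3.14, 0.002, -0.154]
wrist_force: [1.2, 0.7, -0.3]
grip_width: 0.004
gripper_force: 0.0
```

Run:
```python
from h import *
p,P,c=get("top"); cv2.imwrite("pics/t5.png",cv2.resize(p[150:380,200:500,::-1],None,fx=2.5,fy=2.5))
P=own(P); h=cv2.cvtColor(p,cv2.COLOR_RGB2HSV); print("knob",red(h,P))
# leaf tops: green, at roof height, in front of cabinet
m=(abs(P[...,2]-.219)<.01)&(P[...,0]<-.135)&(P[...,0]>-.33)&(h[...,0]>55)&(h[...,0]<95)&(h[...,1]>60)
for sd in(1,-1):
    q=P[m&(sd*P[...,1]>.1)][:,:2]; vx,vy,x0,y0=cv2.fitLine(q.astype(np.float32),cv2.DIST_HUBER,0,.01,.01).ravel()
    if vx>0: vx,vy=-vx,-vy
    print(sd,len(q),"angle",np.pi/2+np.arctan2(sd*vy,-vx),q.min(0),q.max(0))
```

```text
knob (array([-0.0581, -0.1086,  0.2787]), np.int64(25))
1 209 angle 1.804648 [-0.29827255  0.18213048] [-0.13574917  0.23150113]
-1 260 angle 1.783325 [-0.30048876 -0.22385382] [-0.13616974 -0.17798398]
```

View pics/t5.png

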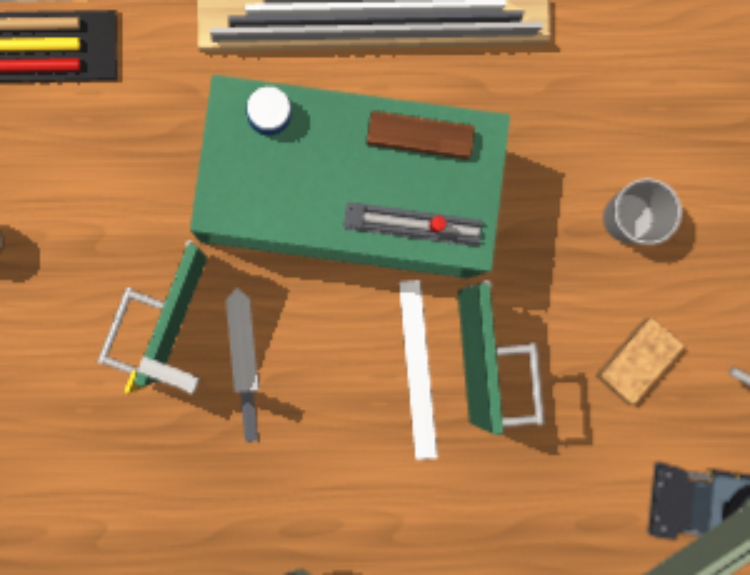

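Both leaves stand at about 1.8 rad. The bolt is drawn about 0.063 m, the bystanders are unmoved, and the arm is clear.

```bash
python3 -c "
from workcell import r
print(r.finish_job())"
```

```text
the job is handed in; nothing more can be done
None
```

The job is handed in, with no verdict returned: I drew the bolt (about 63 mm), then opened the left leaf and after it the right, each to about 1.8 rad; the other things looked unmoved in the last top view, and the arm was clear.

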